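# Transfer four small bottles to the white rack in reverse order

### The arm

A 6-joint arm with a two-finger parallel gripper is mounted at the origin on a cart in front of the work surface, level with it; the furniture and walls round the work are solid. World frame = base frame: x ahead of the robot, y to its left, z up, the work surface at z = 0. Lengths are in mm, angles in rad, forces in N, time in s.
With the tool pointing down it reaches from about 350 to 950 mm from the base axis. Payload 17.4 kg.
Tool frame: the origin (TCP) lies between the finger pads, 19 mm behind the fingertips; this is the grasp point; z points along the fingers, y is the line along which they close (so a half turn about z gives the same grasp; the last joint's range is limited). The gripper opens to 93 mm and grips with 3 to 60 N. Pads are 15 mm wide; open, the fingers measure 128 mm over their backs; the gripper's body (75 mm by 188 mm) begins 65 mm behind the grasp point.
Start: joints at [1.289, 0.116, 1.442, -0, 1.584, -0.038], TCP at [162.947, 655.043, 237.446] pointing down, gripper open.
Joint ranges: [-2.83, 2.83], [-0.83, 2.19], [0.07, 2.5], [-1.14, 4.28], [0.01, 3], [-2.97, 2.97]. Speed limits (rad/s): [1.89, 1.89, 2.22, 3.14, 3.14, 3.14].

### API

Orientations are given as [roll, pitch, yaw] about the fixed x, y, z axes, in that order (R = Rz(yaw) Ry(pitch) Rx(roll)).
In Python, from cell import get_state, cams, order gives the robot as it stands.
- The arm moves only by the shell command python3 -m crank 'ROWS' [FORCE]. ROWS is JSON, a list of rows, each a list of 7 numbers: the shift along the tool's x, y, z in units of 0.5 m (1.0 is 0.5 m), then the turn, a rotation vector about the tool's x, y, z in units of pi rad (1.0 is pi rad), then the opening, from -1 (shut) to 1 (fully open). A call has 1 to 12 rows; each row shifts and turns the commanded pose from where the row before left it, along the tool's axes as they then stand; what a row does not reach is not made up. A row lasts 1/12 s, in which the tool goes at most 41.7 mm and 7.16 degrees, less where a joint would pass 70% of its speed; a pose out of reach is approached as far as the arm can. A call with a number of a shift or a turn outside -1 to 1 is refused whole. A call with a gripper value outside its range is refused whole. The fingers move at their own pace and stop on an object; FORCE is the grip in N (left out, the last holds). Time passes only in rows, so rows that do not move let the fingers close. It gives the time, the measured TCP pose, the force, the opening and the grip force at its end, in the units of the state.
- get_state(): the state, without advancing time (a new reading comes with each control period).
- cams.capture(name): name is "side" or "top" or "wrist"; returns (picture, depth): 420x560x3 uint8, red, green, blue; 420x560 float32, mm along the optical axis (not along the pixel's ray), 0 where there is no reading.
- cams.get_calibration(name): a dict with "fx", "fy", "cx", "cy" (pixels), "distortion" ([k1, k2, p1, p2, k3] as OpenCV has them; the pictures are not rectified), "world_to_cam" (4x4, takes a point from world to camera coordinates); the wrist camera has in their place "tool_from_camera" (4x4, takes a point from camera to tool coordinates, whose origin is the TCP and whose axes are the flange's). Camera axes: x right, y down, z forward; pixel columns grow to the right and rows downward; lengths in mm; the calibration is good to about 2 mm. A picture is of the moment at which its call begins: read the wrist's pose just before it. get_calibration takes no time and is no camera call.
- order.sign_off(): hands the job in; it is judged then, once.
The state is a dict: "time_s": time; "joints": joint angles; "dq": joint speeds; "joint_efforts": joint torques, N m; "position": TCP position; "eef_rot": TCP orientation; "ft_force": force on the tool from outside, world axes, zero at the start; "ft_torque": the same for the moment, N m; "finger_gap": finger opening in mm; "finger_force": force on a finger pad.
Only numpy, scipy, OpenCV 4.12 (cv2) and the standard library are available. Lean on these libraries where they do the work, as an engineer would, in place of code of your own. Each camera call takes 0.05 s, during which the arm holds its last target. There are 200 camera calls.

### The job

The four small bottles are needed in the opposite order for the next measurement: move them all from the grey tray into the empty white rack, one to a pocket, in reverse order: seen from the robot, the bottle at the left end of the tray goes to the right end of the rack, the second from the left goes second from the right, and so on. Keep the bottles upright, stand each flat on the floor of its pocket and let go of them all; the coloured seats stay in the tray.

Things in the scene. Friction and masses are not known exactly. Their poses are not given: they have to be found in the camera images.
- red_bottle: Small white bottle with a red cap and red band. Sloping shoulder below the cap. Loose and stiff, upright; body 37 mm in diameter, 82 mm high with the cap (cap diameter 27 mm). Grip round the body, e.g. TCP 48 mm above the foot. Origin: centre of its underside; z up. Starts in the seat of the same name.
- yellow_bottle: Small white bottle with a yellow cap and yellow band. Sloping shoulder below the cap. Loose and stiff, upright; body 37 mm in diameter, 82 mm high with the cap (cap diameter 27 mm). Grip round the body, e.g. TCP 48 mm above the foot. Origin: centre of its underside; z up. Starts in the seat of the same name.
- blue_bottle: Small white bottle with a blue cap and blue band. Sloping shoulder below the cap. Loose and stiff, upright; body 37 mm in diameter, 82 mm high with the cap (cap diameter 27 mm). Grip round the body, e.g. TCP 48 mm above the foot. Origin: centre of its underside; z up. Starts in the seat of the same name.
- black_bottle: Small amber-brown dropper bottle with a tall black cap (the cap is the top 30 mm). Loose and stiff, upright; body 34 mm in diameter, 85 mm high with the cap (cap diameter 25 mm). Grip round the body, e.g. TCP 48 mm above the foot. Origin: centre of its underside; z up. Starts in the seat of the same name.
- red_seat: Red plastic seat: fixed square dish 58 x 58 x 12 mm, 3 mm walls, lying in the grey tray; the red-capped bottle starts in it, on its inner floor 4 mm above its origin. Origin: centre of its underside. The seats' order along the tray differs from start to start.
- yellow_seat: Yellow plastic seat: fixed square dish 58 x 58 x 12 mm, 3 mm walls, lying in the grey tray; the yellow-capped bottle starts in it, on its inner floor 4 mm above its origin. Origin: centre of its underside. The seats' order along the tray differs from start to start.
- blue_seat: Blue plastic seat: fixed square dish 58 x 58 x 12 mm, 3 mm walls, lying in the grey tray; the blue-capped bottle starts in it, on its inner floor 4 mm above its origin. Origin: centre of its underside. The seats' order along the tray differs from start to start.
- black_seat: Black plastic seat: fixed square dish 58 x 58 x 12 mm, 3 mm walls, lying in the grey tray; the black-capped bottle starts in it, on its inner floor 4 mm above its origin. Origin: centre of its underside. The seats' order along the tray differs from start to start.
- source_rack: Grey tray, fixed, 74 x 276 mm, rim 15 mm high; holds the coloured seats in a row at x = 0, y = +99, +33, -33, -99 mm, their undersides 8 mm above its origin. Origin: centre of its underside on the worktop; y is its long axis and points left as seen from the robot (within 20 degrees), x away from the robot. It may stand left or right of the white rack.
- white_rack: White rack, fixed, 71 x 272 mm, 28 mm high, empty, with four open pockets 61 mm square inside, 5 mm walls. Pocket centres at x = 0, y = +99, +33, -33, -99 mm; floor 7 mm above the origin. Origin: centre of its underside on the worktop; y is its long axis and points left as seen from the robot (within 20 degrees), x away. Tall glassware stands behind the gap between the racks, beyond x = 0.64 m.
Not all that is in view belongs to the job. Of the things that look like the red_bottle, the middle-sized one is meant.

How it is judged:
By the outcome, as a careful person would: the job done as asked, in the order asked, and still so for the second after the job is handed in, with the robot touching nothing.
It also fails if it takes over 112 s, if anything falls off the work surface, if the arm or the gripper's body presses on something with over 40 N, if the wrist force passes 120 N, or if a joint passes its speed limit or range.

## Working session

There is one attempt and no reset: what is moved stays moved. The work goes in short steps, Python scripts to look and compute and a shell command to move; the robot and the scene stay as the last step left them, time stands still between calls to the robot, and variables do not carry over. Pictures are saved under pics/ and viewed, at most 14 in all, crops included, and the job is handed in when it is done.

```bash
ls; mkdir -p pics; python3 - <<'E'
from cell import get_state,cams
import cv2,numpy as np
s=get_state();print(s)
for n in("top","side"):
    im,d=cams.capture(n);cv2.imwrite(f"pics/{n}0.png",im[:,:,::-1]);np.savez(f"{n}0.npz",im=im,d=d)
    print(cams.get_calibration(n))
print(cams.get_calibration("wrist"))
E
```

```text
pics
{'time_s': 0.0, 'joints': array([ 1.28916684e+00,  1.16480552e-01,  1.44225253e+00, -5.48446880e-05,
        1.58399369e+00, -3.77890724e-02]), 'dq': array([ 0.00053415,  0.00150576,  0.0003917 ,  0.00034467, -0.00046254,
        0.00145684]), 'joint_efforts': array([ 1.06172061e-03, -7.21272898e+01, -6.22598863e+01,  7.80091295e-02,
        2.39458104e-02, -8.84153064e-05]), 'position': array([162.93308442, 654.8565676 , 236.71673717]), 'eef_rot': array([-3.14045727e+00,  1.19544155e-05,  2.89775155e+00]), 'ft_force': array([ 0.13987005,  0.20200873, -0.75453895]), 'ft_torque': array([-0.0271372 , -0.03406958,  0.02745238]), 'finger_force': 0.0, 'finger_gap': 92.84239491612959}
{'fx': 381.55467787854485, 'fy': 381.55467787854485, 'cx': 275.79043739284344, 'cy': 207.23857747485133, 'distortion': array([-0.05172628,  0.        ,  0.        ,  0.        ,  0.        ]), 'world_to_cam': array([[-2.68242243e-02, -9.99266708e-01, -2.73222794e-02,
         1.14876808e+02],
       [-9.95071935e-01,  2.93016844e-02, -9.47272727e-02,
         4.83509195e+02],
       [ 9.54583988e-02,  2.
[... 540 characters left out ...]
, -7.92077206e-01, -5.67083043e-01,
         1.16044045e+03],
       [ 0.00000000e+00,  0.00000000e+00,  0.00000000e+00,
         1.00000000e+00]])}
{'fx': 378.6506905680562, 'fy': 378.6506905680562, 'cx': 273.6905236726226, 'cy': 208.54313884844126, 'distortion': array([-0.06739884,  0.        ,  0.        ,  0.        ,  0.        ]), 'tool_from_camera': array([[ 1.54717152e-03, -9.59143325e-01, -2.82916399e-01,
         8.07231247e+01],
       [ 9.99998787e-01,  1.43317209e-03,  6.09905262e-04,
        -1.13962564e+00],
       [-1.79518674e-04, -2.82916999e-01,  9.59144379e-01,
        -1.47030940e+02],
       [ 0.00000000e+00,  0.00000000e+00,  0.00000000e+00,
         1.00000000e+00]])}
```

View pics/top0.png

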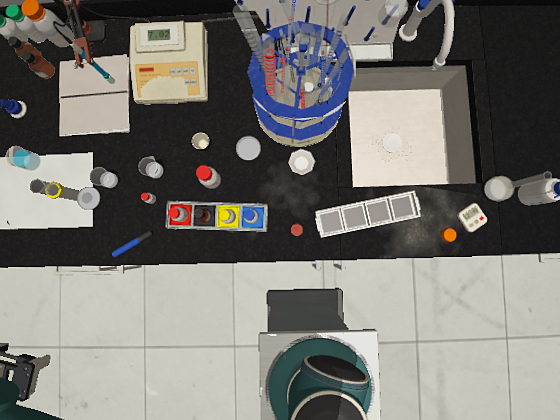

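View pics/side0.png

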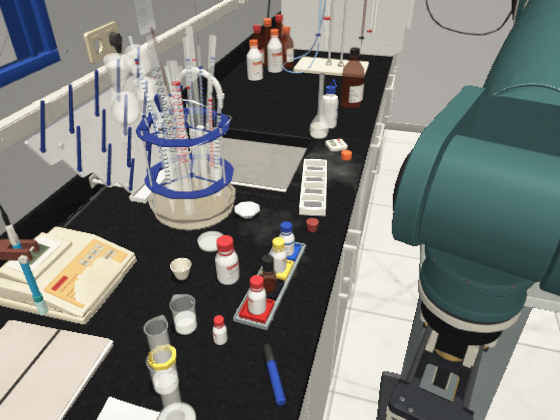

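The top view shows the tray at px (166–268, 203–231), holding red, black, yellow and blue from left to right. The empty rack is at (316–420, 192–236), to the right. The target order in the rack from the left is therefore blue, yellow, black, red. The side view shows the same scene; the large red decoy stands behind the tray at px (228, 260).

```bash
cat > h.py <<'E'
import cv2,numpy as np
from cell import cams,get_state
from scipy.spatial.transform import Rotation as R
def rays(n,px):
    c=cams.get_calibration(n);K=np.array([[c['fx'],0,c['cx']],[0,c['fy'],c['cy']],[0,0,1]])
    u=cv2.undistortPoints(np.float64(px).reshape(-1,1,2),K,c['distortion']).reshape(-1,2)
    u=np.c_[u,np.ones(len(u))]
    if n=='wrist':
        s=get_state();T=np.eye(4);T[:3,:3]=R.from_euler('xyz',s['eef_rot']).as_matrix();T[:3,3]=s['position'];T=T@c['tool_from_camera']
    else: T=np.linalg.inv(c['world_to_cam'])
    return T[:3,3],u@T[:3,:3].T
def plane(n,px,z):
    o,d=rays(n,px);return o+d*((z-o[2])/d[:,2])[:,None]
def cloud(n,d):
    h,w=d.shape;v,u=np.mgrid[:h,:w];o,r=rays(n,np.c_[u.ravel(),v.ravel()])
    P=o+r*d.ravel()[:,None];P[d.ravel()==0]=np.nan;return P.reshape(h,w,3)
E
python3 - <<'E'
from h import *
for n in('top','side'):
    f=np.load(n+'0.npz');P=cloud(n,f['d']);im=f['im']
    hsv=cv2.cvtColor(im,cv2.COLOR_RGB2HSV)
    if n=='top':
        print('table z',np.nanmedian(P[240:250,180:300,2]))
        # rims
        for nm,(u0,u1,v0,v1),zr,zl in(('tray',(155,280,195,240),15,(5,30)),('rack',(305,430,180,245),28,(18,42))):
            sub=im[v0:v1,u0:u1].astype(int);m=((sub.min(2)>90)&(np.ptp(sub,2)<40)) 
            m=m.astype(np.uint8)
            if nm=='tray': m=(sub.max(2)>70).astype(np.uint8)
            m=cv2.morphologyEx(m,cv2.MORPH_OPEN,np.ones((2,2)))
            k,l,st,_=cv2.connectedComponentsWithStats(m);b=1+np.argmax(st[1:,4])
            q=np.argwhere(l==b)[:,::-1]+[u0,v0]
            W=plane('top',q,zr)[:,:2].astype(np.float32)
            r=cv2.minAreaRect(W);print(nm,r)
    m=(P[...,2]>75)&(P[...,2]<112)&(P[...,0]<700)&(P[...,0]>350)&(abs(P[...,1])<500)
    k,l,st,ce=cv2.connectedComponentsWithStats(m.astype(np.uint8))
    for i in range(1,k):
        if st[i,4]>25:
            q=P[l==i];print(n,ce[i].round(),st[i,4],np.median(q,0).round(1),q.min(0).round(),q.max(0).round(),im[l==i].mean(0).round())
    m=(P[...,2]>0)&(P[...,0]<640)&(P[...,0]>350)&(abs(P[...,1])<500)
E
for i in 0; do python3 - <<'E'
import cv2
a=cv2.imread('pics/top0.png')[130:270,100:440];b=cv2.resize(a,(790,325),interpolation=2);cv2.imwrite('pics/topc.png',b)
E
done
```

```text
table z -0.208533608282778
tray ((466.706787109375, 261.93853759765625), (278.8556823730469, 76.42090606689453), 86.5563735961914)
rack ((459.82806396484375, -145.32505798339844), (73.2154312133789, 281.215576171875), 10.096014976501465)
top [300. 129.] 847 [675.6  30.9 106.3] [646. -61.  76.] [700. 131. 112.] [ 54.  74. 148.]
top [205. 174.] 184 [569.1 275.8 109. ] [552. 262.  75.] [589. 294. 112.] [200.  57.  51.]
top [509. 185.] 90 [ 519.1 -493.4   87.4] [ 506. -500.   75.] [ 535. -486.  112.] [135. 132. 120.]
top [174. 213.] 104 [472.9 357.5  93.1] [461. 346.  76.] [486. 373.  98.] [205.  51.  44.]
top [198. 213.] 91 [470.4 295.   96.1] [459. 283.  77.] [481. 308. 101.] [61. 58. 54.]
top [224. 215.] 99 [464.1 230.   93.1] [452. 218.  75.] [477. 243.  97.] [222. 208.   9.]
top [249. 215.] 95 [462.6 167.2  93.4] [450. 155.  80.] [475. 180.  97.] [ 58.  96. 178.]
side [319. 113.] 57 [ 521.  -493.2   89. ] [ 509. -500.   76.] [ 531. -481.  111.] [150. 149. 141.]
side [219. 181.] 487 [677.   50.  107.7] [648. -59.  77.] [699. 133. 111.] [ 87.  98. 153.]
side [286. 227.] 136 [463.  175.6  93.1] [452. 156.  75.] [478. 185.  99.] [ 65.  87. 155.]
side [224. 248.] 298 [568.5 291.8  98.5] [552. 264.  75.] [590. 300. 112.] [195. 103.  99.]
side [278. 244.] 147 [464.5 238.3  93.4] [452. 219.  75.] [478. 245.  99.] [218. 204. 101.]
side [267. 262.] 165 [468.6 304.2  94. ] [458. 286.  75.] [484. 312. 101.] [50. 49. 48.]
side [256. 282.] 186 [473.1 367.6  93.6] [462. 348.  75.] [488. 377.  98.] [205.  78.  76.]
```

View pics/topc.png

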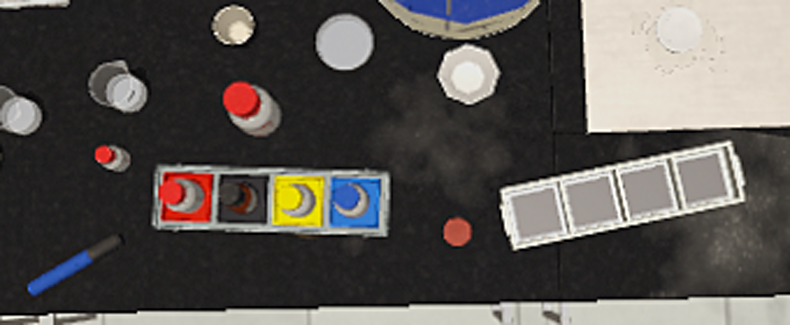

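The crop confirms the order red, black, yellow, blue at crop px (180/240/295/350, 195). The four grey pockets are at (535, 210), (592, 200), (648, 190) and (703, 178). Next I'll refine the pocket centres and check how tall the decoy is.

```bash
python3 - <<'E'
from h import *
f=np.load('top0.npz');P=cloud('top',f['d']);im=f['im']
print('decoy max z',np.nanmax(P[160:190,190:220,2]))
Z=P[...,2];m=(P[...,0]<560)&(P[...,0]>380)&(abs(P[...,1])<450)&(Z>110);print('tall pts in corridor',m.sum(), P[m][:3])
u0,u1,v0,v1=305,430,185,245
s=im[v0:v1,u0:u1].astype(int)
m=((s.max(2)<190)&(s.min(2)>110)).astype(np.uint8);m=cv2.morphologyEx(m,cv2.MORPH_OPEN,np.ones((3,3)))
k,l,st,ce=cv2.connectedComponentsWithStats(m)
C=[]
for i in range(1,k):
    if st[i,4]>100:
        q=np.argwhere(l==i)[:,::-1]+[u0,v0]
        r=cv2.minAreaRect(plane('top',q,7)[:,:2].astype(np.float32));print(st[i,4],ce[i]+[u0,v0],r)
c=np.array([459.8,-145.3]);a=np.radians(100.1)
for y in(99,33,-33,-99):print('model',c+y*np.array([np.cos(a),np.sin(a)]))
E
python3 -m crank '[[0,0,0,0,0,0.0384,0.5],[0,0,0,0,0,0.0384,0.5],[0,0,0,0,0,0.0384,0.5],[0,0,0,0,0,0.0384,0.5],[0,0,0,0,0,0.0384,0.5],[0,0,0,0,0,0.0384,0.5],[0,0,0,0,0,0.0384,0.5],[0,0,0,0,0,0.0384,0.5],[0,0,0,0,0,0.0384,0.5],[0,0,0,0,0,0.0384,0.5],[0,0,0,0,0,0.0384,0.5],[0,0,0,0,0,0,0.5]]' 25
```

```text
decoy max z 113.58051309342272
tall pts in corridor 11 [[559.3998695  283.4456697  111.23917669]
 [559.40363392 281.03544892 110.76105484]
 [558.9091533  275.62036842 112.55163661]]
345 [401.7826087  206.66086957] ((479.6963806152344, -241.06912231445312), (51.98847198486328, 49.99933624267578), 10.397369384765625)
348 [378.01436782 211.65517241] ((468.6901550292969, -175.17984008789062), (51.1113395690918, 51.25497817993164), 9.577980995178223)
351 [354.26210826 216.65242165] ((456.5728759765625, -110.25041198730469), (51.18900680541992, 51.48884963989258), 11.299858093261719)
347 [330.54466859 221.48126801] ((445.622802734375, -45.1244010925293), (51.38398361206055, 51.06340789794922), 8.640342712402344)
model [442.43869412 -47.83418518]
model [ 454.01289804 -112.81139506]
model [ 465.58710196 -177.78860494]
model [ 477.16130588 -242.76581482]
time_s: 1.1
position: [162.9, 654.9, 237.0]
eef_rot: [-3.141, 0.001, 1.564]
ft_force: [-0.8, 0.6, 0.5]
finger_gap: 69.8
finger_force: 0.0
```

```bash
python3 -m crank '[[0,0,0,0,0,-0.0022,0.5],[-0.0536,0.0565,0,0,0,0,0.5],[-0.0536,0.0565,0,0,0,0,0.5],[-0.0536,0.0565,0,0,0,0,0.5],[-0.0536,0.0565,0,0,0,0,0.5],[-0.0536,0.0565,0,0,0,0,0.5],[-0.0536,0.0565,0,0,0,0,0.5],[-0.0536,0.0565,0,0,0,0,0.5],[-0.0536,0.0565,0,0,0,0,0.5],[-0.0536,0.0565,0,0,0,0,0.5],[-0.0536,0.0565,0,0,0,0,0.5],[-0.0536,0.0565,0,0,0,0,0.5]]'; python3 -m crank '[[0,0,0,0,0,0,0.5],[0,0,0,0,0,0,0.5]]'
```

```text
time_s: 2.1
position: [476.8, 360.8, 237.6]
eef_rot: [3.141, -0.0, 1.583]
ft_force: [-0.8, -0.1, 0.8]
finger_gap: 70.1
finger_force: 0.0
time_s: 2.27
position: [476.8, 361.0, 237.2]
eef_rot: [-3.141, 0.0, 1.579]
ft_force: [-0.3, 0.3, -0.8]
finger_gap: 69.8
finger_force: 0.0
```

```bash
python3 -m crank '[[-0.002,-0.006,0.05,0,0,0.0025,0.5],[0,0,0.061,0,0,0,0.5],[0,0,0.061,0,0,0,0.5],[0,0,0.061,0,0,0,0.5],[0,0,0.061,0,0,0,0.5],[0,0,0.04,0,0,0,0.5],[0,0,0.018,0,0,0,0.5],[0,0,0,0,0,0,0.5],[0,0,0,0,0,0,0.5]]'; python3 - <<'E'
from h import *
im,d=cams.capture('side');cv2.imwrite('pics/s1.png',cv2.resize(im[150:360,150:430,::-1],(784,588)))
E
```

```text
time_s: 3.02
position: [472.5, 362.1, 62.3]
eef_rot: [3.141, -0.0, 1.572]
ft_force: [0.6, 0.1, -0.5]
finger_gap: 69.5
finger_force: 0.0
```

View pics/s1.png

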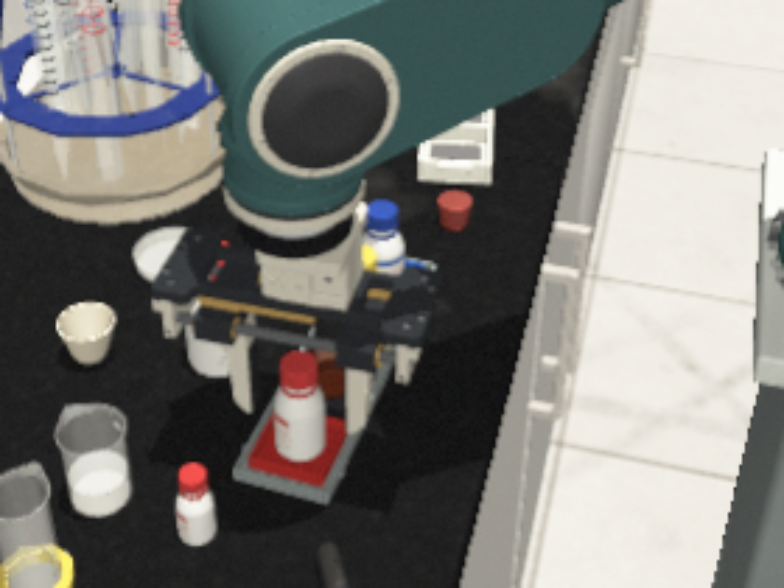

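The fingers straddle the red bottle, which is at crop px (300, 405), and they clear its neighbours. I'll close and lift.

```bash
python3 -m crank '[[0,0,0,0,0,0,-1],[0,0,0,0,0,0,-1],[0,0,0,0,0,0,-1],[0,0,0,0,0,0,-1],[0,0,0,0,0,0,-1],[0,0,0,0,0,0,-1],[0,0,-0.02,0,0,0,-1],[0,0,-0.05,0,0,0,-1],[0,0,-0.05,0,0,0,-1],[0,0,-0.06,0,0,0,-1],[0,0,-0.05,0,0,0,-1],[0,0,0,0,0,0,-1]]' 25
```

```text
time_s: 4.07
position: [474.0, 362.3, 183.0]
eef_rot: [3.136, -0.004, 1.57]
ft_force: [0.4, -0.0, -0.1]
finger_gap: 35.4
finger_force: 24.9
```

```bash
python3 -m crank '[[-0.04,0,0,0,0,0,-1],[-0.067,0,0,0,0,0,-1],[-0.067,0,0,0,0,0,-1],[-0.067,0,0,0,0,0,-1],[-0.067,0,0,0,0,0,-1],[-0.067,0,0,0,0,0,-1],[-0.067,0,0,0,0,0,-1],[-0.067,0,0,0,0,0,-1],[-0.067,0,0,0,0,0,-1],[-0.067,0,0,0,0,0,-1],[-0.067,0,0,0,0,0,-1],[-0.067,0,0,0,0,0,-1]]'; python3 -m crank '[[-0.067,0,0,0,0,0,-1],[-0.067,0,0,0,0,0,-1],[-0.067,0,0,0,0,0,-1],[-0.067,0,0,0,0,0,-1],[-0.067,0,0,0,0,0,-1],[-0.067,0,0,0,0,0,-1],[-0.03,0,0,0,0,0,-1],[0,0,0,0,0,0,-1],[0,0,0,0,0,0,-1]]'
```

```text
time_s: 5.07
position: [471.9, -28.7, 176.7]
eef_rot: [3.141, 0.0, 1.57]
ft_force: [2.0, -1.0, -0.3]
finger_gap: 35.1
finger_force: 24.9
time_s: 5.82
position: [471.9, -243.3, 176.2]
eef_rot: [-3.141, -0.001, 1.568]
ft_force: [0.3, -0.2, -0.7]
finger_gap: 35.6
finger_force: 24.9
```

```bash
python3 -m crank '[[0.002,0.013,0,0,0,0,-1],[0,0,0.05,0,0,0,-1],[0,0,0.05,0,0,0,-1],[0,0,0.05,0,0,0,-1],[0,0,0.04,0,0,0,-1],[0,0,0.025,0,0,0,-1],[0,0,0.012,0,0,0,-1],[0,0,0,0,0,0,-1],[0,0,0,0,0,0,-1]]'; python3 - <<'E'
from h import *
im,d=cams.capture('side');a=im[90:300,200:480,::-1]
im,d=cams.capture('wrist');b=im[:,:,::-1]
cv2.imwrite('pics/s2.png',np.hstack([cv2.resize(a,(400,300)),cv2.resize(b,(400,300))]))
E
```

```text
time_s: 6.57
position: [479.2, -241.9, 63.9]
eef_rot: [3.141, 0.0, 1.57]
ft_force: [0.5, -0.9, -0.1]
finger_gap: 35.4
finger_force: 24.9
```

View pics/s2.png

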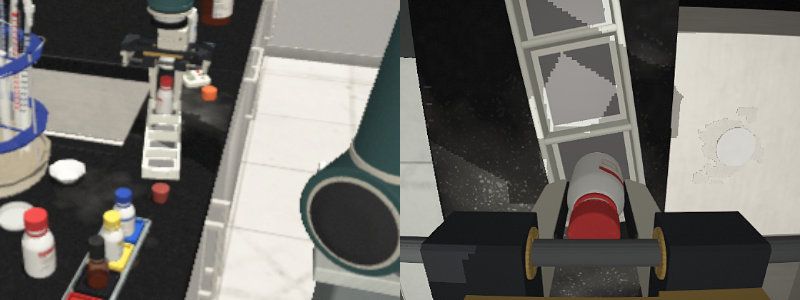

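The wrist view shows the red bottle held upright over the last pocket, at about px (595, 210). I'll lower the last few millimetres and check the force before releasing.

```bash
python3 -m crank '[[0,0,0.006,0,0,0,-1],[0,0,0.004,0,0,0,-1],[0,0,0.003,0,0,0,-1],[0,0,0,0,0,0,-1],[0,0,0,0,0,0,-1]]'
```

```text
time_s: 7.08
position: [478.8, -242.2, 56.6]
eef_rot: [3.141, 0.0, 1.57]
ft_force: [-0.2, 0.2, 1.6]
finger_gap: 35.4
finger_force: 24.9
```

```bash
python3 -m crank '[[0,0,0,0,0,0,-0.1],[0,0,0,0,0,0,-0.1],[0,0,0,0,0,0,0.2],[0,0,0,0,0,0,0.5],[0,0,0,0,0,0,0.5],[0,0,-0.02,0,0,0,0.5],[0,0,-0.05,0,0,0,0.5],[0,0,-0.06,0,0,0,0.5],[0,0,-0.06,0,0,0,0.5],[0,0,-0.05,0,0,0,0.5],[0.067,0,0,0,0,0,0.5],[0.067,0,0,0,0,0,0.5]]'; python3 -m crank '[[0.067,0,0,0,0,0,0.5],[0.067,0,0,0,0,0,0.5],[0.067,0,0,0,0,0,0.5],[0.067,0,0,0,0,0,0.5],[0.067,0,0,0,0,0,0.5],[0.067,0,0,0,0,0,0.5],[0.067,0,0,0,0,0,0.5],[0.067,0,0,0,0,0,0.5],[0.067,0,0,0,0,0,0.5],[0.067,0,0,0,0,0,0.5],[0.067,0,0,0,0,0,0.5],[0.067,0,0,0,0,0,0.5]]'; python3 -m crank '[[0.067,0,0,0,0,0,0.5],[0.05,0,0,0,0,0,0.5],[0,0,0,0,0,0,0.5],[0,0,0,0,0,0,0.5]]'; python3 - <<'E'
from h import *
im,d=cams.capture('side');a=im[90:300,200:480,::-1]
im,d=cams.capture('top');b=im[130:280,130:470,::-1];np.savez('top1.npz',im=im,d=d)
cv2.imwrite('pics/s3.png',np.hstack([cv2.resize(a,(320,240)),cv2.resize(b,(480,240))]))
E
```

```text
time_s: 8.08
position: [479.0, -175.4, 179.0]
eef_rot: [3.139, 0.001, 1.567]
ft_force: [1.0, 0.1, -1.1]
finger_gap: 69.5
finger_force: 0.0
time_s: 9.08
position: [478.7, 228.7, 177.4]
eef_rot: [3.141, -0.0, 1.57]
ft_force: [0.7, -1.7, 0.2]
finger_gap: 69.8
finger_force: 0.0
time_s: 9.42
position: [478.9, 286.2, 176.8]
eef_rot: [-3.141, 0.0, 1.572]
ft_force: [-0.2, -1.3, 0.5]
finger_gap: 69.9
finger_force: 0.0
```

View pics/s3.png

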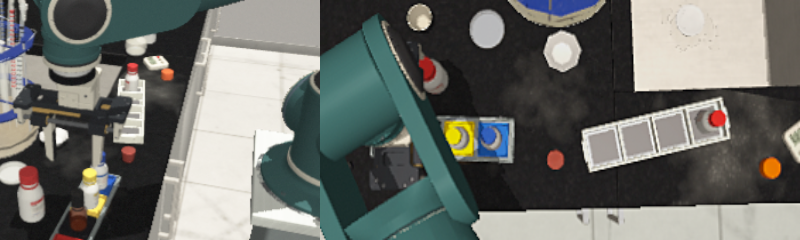

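The red bottle stands upright in the right-end pocket, at about px (717, 118) in the top half of the picture. Next is the black bottle.

```bash
python3 -m crank '[[0.02,-0.018,0,0,0,0,0.5],[0,0,0.05,0,0,0,0.5],[0,0,0.05,0,0,0,0.5],[0,0,0.05,0,0,0,0.5],[0,0,0.04,0,0,0,0.5],[0,0,0.025,0,0,0,0.5],[0,0,0.015,0,0,0,0.5],[0,0,0,0,0,0,0.5],[0,0,0,0,0,0,0.5]]'; python3 -m crank '[[0,0,0,0,0,0,-1],[0,0,0,0,0,0,-1],[0,0,0,0,0,0,-1],[0,0,0,0,0,0,-1],[0,0,0,0,0,0,-1],[0,0,0,0,0,0,-1],[0,0,-0.02,0,0,0,-1],[0,0,-0.05,0,0,0,-1],[0,0,-0.05,0,0,0,-1],[0,0,-0.06,0,0,0,-1],[0,0,-0.05,0,0,0,-1],[0,0,0,0,0,0,-1]]' 25
```

```text
time_s: 10.27
position: [470.5, 295.4, 62.3]
eef_rot: [3.141, -0.0, 1.57]
ft_force: [0.2, -0.0, 0.4]
finger_gap: 69.8
finger_force: 0.0
time_s: 11.27
position: [471.5, 296.2, 182.9]
eef_rot: [3.135, -0.004, 1.57]
ft_force: [1.7, 0.1, 0.1]
finger_gap: 32.1
finger_force: 25.0
```

```bash
python3 -m crank '[[-0.04,0,0,0,0,0,-1],[-0.067,0,0,0,0,0,-1],[-0.067,0,0,0,0,0,-1],[-0.067,0,0,0,0,0,-1],[-0.067,0,0,0,0,0,-1],[-0.067,0,0,0,0,0,-1],[-0.067,0,0,0,0,0,-1],[-0.067,0,0,0,0,0,-1],[-0.067,0,0,0,0,0,-1],[-0.067,0,0,0,0,0,-1],[-0.067,0,0,0,0,0,-1],[-0.067,0,0,0,0,0,-1]]'; python3 -m crank '[[-0.067,-0.004,0,0,0,0,-1],[-0.067,0,0,0,0,0,-1],[-0.034,0,0,0,0,0,-1],[0,0,0,0,0,0,-1],[0,0,0,0,0,0,-1]]'
```

```text
time_s: 12.27
position: [469.3, -94.7, 176.7]
eef_rot: [3.141, 0.0, 1.57]
ft_force: [0.5, -1.1, -1.4]
finger_gap: 31.9
finger_force: 25.0
time_s: 12.68
position: [467.4, -177.7, 176.3]
eef_rot: [-3.141, -0.0, 1.568]
ft_force: [-0.9, 0.1, -0.5]
finger_gap: 31.9
finger_force: 25.0
```

```bash
python3 -m crank '[[0.002,0,0.03,0,0,0,-1],[0,0,0.05,0,0,0,-1],[0,0,0.05,0,0,0,-1],[0,0,0.05,0,0,0,-1],[0,0,0.03,0,0,0,-1],[0,0,0.017,0,0,0,-1],[0,0,0.006,0,0,0,-1],[0,0,0.004,0,0,0,-1],[0,0,0.002,0,0,0,-1],[0,0,0,0,0,0,-1],[0,0,0,0,0,0,-1],[0,0,0,0,0,0,-1]]'
```

```text
time_s: 13.68
position: [468.0, -176.3, 57.6]
eef_rot: [3.141, 0.0, 1.57]
ft_force: [-0.7, 0.5, -0.5]
finger_gap: 31.8
finger_force: 25.0
```

```bash
python3 -m crank '[[0,0,0.002,0,0,0,-1],[0,0,0,0,0,0,-0.1],[0,0,0,0,0,0,-0.1],[0,0,0,0,0,0,0.2],[0,0,0,0,0,0,0.5],[0,0,0,0,0,0,0.5],[0,0,-0.02,0,0,0,0.5],[0,0,-0.05,0,0,0,0.5],[0,0,-0.06,0,0,0,0.5],[0,0,-0.06,0,0,0,0.5],[0,0,-0.05,0,0,0,0.5],[0.067,0,0,0,0,0,0.5]]'; python3 -m crank '[[0.067,0,0,0,0,0,0.5],[0.067,0,0,0,0,0,0.5],[0.067,0,0,0,0,0,0.5],[0.067,0,0,0,0,0,0.5],[0.067,0,0,0,0,0,0.5],[0.067,0,0,0,0,0,0.5],[0.067,0,0,0,0,0,0.5],[0.067,0,0,0,0,0,0.5],[0.067,0,0,0,0,0,0.5],[0.067,0,0,0,0,0,0.5],[0.067,0,0,0,0,0,0.5],[0.011,-0.006,0,0,0,0,0.5]]'; python3 -m crank '[[0,0,0,0,0,0,0.5],[0,0,0,0,0,0,0.5]]'; python3 - <<'E'
from h import *
im,d=cams.capture('side');a=im[90:300,200:480,::-1]
im,d=cams.capture('top');b=im[130:280,130:470,::-1];np.savez('top1.npz',im=im,d=d)
cv2.imwrite('pics/s4.png',np.hstack([cv2.resize(a,(320,240)),cv2.resize(b,(480,240))]))
E
```

```text
time_s: 14.68
position: [469.2, -145.7, 182.1]
eef_rot: [3.135, 0.003, 1.567]
ft_force: [1.8, -0.1, 0.8]
finger_gap: 69.8
finger_force: 0.0
time_s: 15.68
position: [464.8, 235.1, 176.6]
eef_rot: [3.142, -0.001, 1.572]
ft_force: [0.3, -0.3, 0.3]
finger_gap: 69.7
finger_force: 0.0
time_s: 15.85
position: [465.0, 231.2, 176.4]
eef_rot: [3.141, 0.0, 1.571]
ft_force: [0.7, 0.1, 0.4]
finger_gap: 69.9
finger_force: 0.0
```

View pics/s4.png

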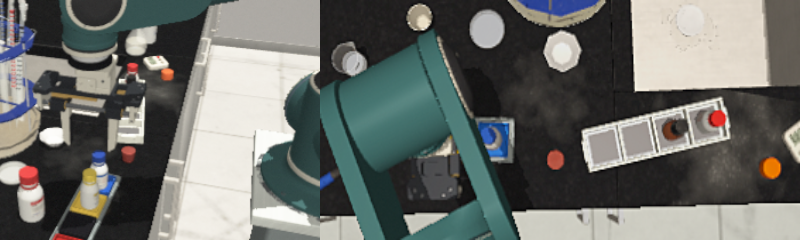

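The black bottle is upright in the third pocket, at about px (678, 128) beside the red one. The tool is now over the yellow bottle.

```bash
python3 -m crank '[[0,0,0,0,0,0,0.5],[0,0,0.05,0,0,0,0.5],[0,0,0.05,0,0,0,0.5],[0,0,0.05,0,0,0,0.5],[0,0,0.04,0,0,0,0.5],[0,0,0.025,0,0,0,0.5],[0,0,0.014,0,0,0,0.5],[0,0,0,0,0,0,0.5],[0,0,0,0,0,0,0.5]]'; python3 -m crank '[[0,0,0,0,0,0,-1],[0,0,0,0,0,0,-1],[0,0,0,0,0,0,-1],[0,0,0,0,0,0,-1],[0,0,0,0,0,0,-1],[0,0,0,0,0,0,-1],[0,0,-0.02,0,0,0,-1],[0,0,-0.05,0,0,0,-1],[0,0,-0.05,0,0,0,-1],[0,0,-0.06,0,0,0,-1],[0,0,-0.05,0,0,0,-1],[0,0,0,0,0,0,-1]]' 25
```

```text
time_s: 16.7
position: [465.5, 231.3, 62.3]
eef_rot: [3.141, -0.0, 1.569]
ft_force: [-0.7, 0.3, 1.1]
finger_gap: 69.9
finger_force: 0.0
time_s: 17.7
position: [466.5, 232.0, 182.7]
eef_rot: [3.135, -0.003, 1.57]
ft_force: [0.3, 0.2, 0.4]
finger_gap: 35.1
finger_force: 25.0
```

```bash
python3 -m crank '[[-0.04,0,0,0,0,0,-1],[-0.067,-0.01,0,0,0,0,-1],[-0.067,-0.01,0,0,0,0,-1],[-0.067,0,0,0,0,0,-1],[-0.067,0,0,0,0,0,-1],[-0.067,0,0,0,0,0,-1],[-0.067,0,0,0,0,0,-1],[-0.067,0,0,0,0,0,-1],[-0.067,0,0,0,0,0,-1],[-0.067,0,0,0,0,0,-1],[-0.043,0,0,0,0,0,-1],[0,0,0,0,0,0,-1]]'; python3 -m crank '[[0,0,0,0,0,0,-1],[0,0,0,0,0,0,-1]]'
```

```text
time_s: 18.7
position: [454.4, -114.7, 176.4]
eef_rot: [-3.141, 0.001, 1.567]
ft_force: [0.7, 0.1, -0.2]
finger_gap: 34.9
finger_force: 25.0
time_s: 18.87
position: [454.7, -111.3, 176.4]
eef_rot: [-3.141, -0.0, 1.57]
ft_force: [-0.4, 1.0, -0.4]
finger_gap: 34.9
finger_force: 25.0
```

```bash
python3 -m crank '[[0,0.002,0.03,0,0,0,-1],[0,0,0.05,0,0,0,-1],[0,0,0.05,0,0,0,-1],[0,0,0.05,0,0,0,-1],[0,0,0.03,0,0,0,-1],[0,0,0.017,0,0,0,-1],[0,0,0.006,0,0,0,-1],[0,0,0.004,0,0,0,-1],[0,0,0.003,0,0,0,-1],[0,0,0,0,0,0,-1],[0,0,0,0,0,0,-1],[0,0,0,0,0,0,-1]]'
```

```text
time_s: 19.87
position: [456.1, -111.7, 57.1]
eef_rot: [3.141, 0.0, 1.57]
ft_force: [0.3, 0.2, -0.5]
finger_gap: 35.2
finger_force: 25.0
```

```bash
python3 -m crank '[[0,0,0.001,0,0,0,-1],[0,0,0,0,0,0,-0.1],[0,0,0,0,0,0,-0.1],[0,0,0,0,0,0,0.2],[0,0,0,0,0,0,0.5],[0,0,0,0,0,0,0.5],[0,0,-0.02,0,0,0,0.5],[0,0,-0.05,0,0,0,0.5],[0,0,-0.06,0,0,0,0.5],[0,0,-0.06,0,0,0,0.5],[0,0,-0.05,0,0,0,0.5],[0.067,0,0,0,0,0,0.5]]'; python3 -m crank '[[0.067,0.014,0,0,0,0,0.5],[0.067,0,0,0,0,0,0.5],[0.067,0,0,0,0,0,0.5],[0.067,0,0,0,0,0,0.5],[0.067,0,0,0,0,0,0.5],[0.067,0,0,0,0,0,0.5],[0.067,0,0,0,0,0,0.5],[0.024,0,0,0,0,0,0.5],[0,0,0,0,0,0,0.5],[0,0,0,0,0,0,0.5]]'; python3 - <<'E'
from h import *
im,d=cams.capture('side');a=im[90:300,200:480,::-1]
im,d=cams.capture('top');b=im[130:280,130:470,::-1];np.savez('top1.npz',im=im,d=d)
cv2.imwrite('pics/s5.png',np.hstack([cv2.resize(a,(320,240)),cv2.resize(b,(480,240))]))
E
```

```text
time_s: 20.87
position: [457.3, -81.0, 182.1]
eef_rot: [3.135, 0.003, 1.566]
ft_force: [1.3, 0.1, 0.4]
finger_gap: 69.7
finger_force: 0.0
time_s: 21.7
position: [463.0, 168.4, 176.3]
eef_rot: [-3.142, 0.0, 1.571]
ft_force: [-0.1, -0.5, 0.1]
finger_gap: 69.8
finger_force: 0.0
```

View pics/s5.png

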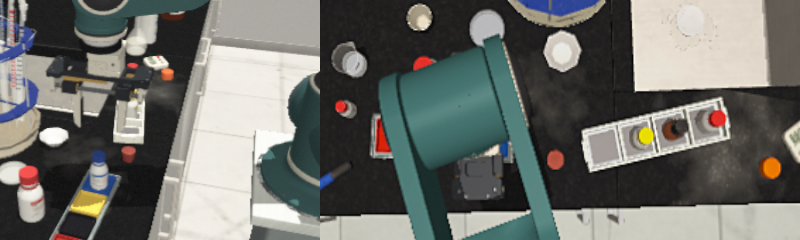

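The yellow bottle is in the second pocket, at about px (645, 135). Only the blue bottle is left.

```bash
python3 -m crank '[[0,0,0,0,0,0,0.5],[0,0,0.05,0,0,0,0.5],[0,0,0.05,0,0,0,0.5],[0,0,0.05,0,0,0,0.5],[0,0,0.04,0,0,0,0.5],[0,0,0.025,0,0,0,0.5],[0,0,0.014,0,0,0,0.5],[0,0,0,0,0,0,0.5],[0,0,0,0,0,0,0.5]]'; python3 -m crank '[[0,0,0,0,0,0,-1],[0,0,0,0,0,0,-1],[0,0,0,0,0,0,-1],[0,0,0,0,0,0,-1],[0,0,0,0,0,0,-1],[0,0,0,0,0,0,-1],[0,0,-0.02,0,0,0,-1],[0,0,-0.05,0,0,0,-1],[0,0,-0.05,0,0,0,-1],[0,0,-0.06,0,0,0,-1],[0,0,-0.05,0,0,0,-1],[0,0,0,0,0,0,-1]]' 25
```

```text
time_s: 22.55
position: [463.5, 168.2, 62.3]
eef_rot: [3.141, -0.0, 1.569]
ft_force: [0.5, 0.5, 0.5]
finger_gap: 69.7
finger_force: 0.0
time_s: 23.55
position: [464.5, 168.9, 182.6]
eef_rot: [3.135, -0.002, 1.57]
ft_force: [0.0, -0.5, 0.6]
finger_gap: 35.6
finger_force: 25.0
```

```bash
python3 -m crank '[[-0.04,0,0,0,0,0,-1],[-0.067,-0.013,0,0,0,0,-1],[-0.067,-0.013,0,0,0,0,-1],[-0.067,-0.013,0,0,0,0,-1],[-0.067,0,0,0,0,0,-1],[-0.067,0,0,0,0,0,-1],[-0.055,0,0,0,0,0,-1],[0,0,0,0,0,0,-1],[0,0,0,0,0,0,-1],[0,0,0,0,0,0,-1]]'; python3 -m crank '[[0,0.002,0.03,0,0,0,-1],[0,0,0.05,0,0,0,-1],[0,0,0.05,0,0,0,-1],[0,0,0.05,0,0,0,-1],[0,0,0.03,0,0,0,-1],[0,0,0.017,0,0,0,-1],[0,0,0,0,0,0,-1],[0,0,0,0,0,0,-1]]'
```

```text
time_s: 24.38
position: [443.3, -46.4, 176.5]
eef_rot: [-3.141, -0.0, 1.569]
ft_force: [-0.3, 0.4, -0.5]
finger_gap: 34.8
finger_force: 25.0
time_s: 25.05
position: [444.6, -46.0, 63.5]
eef_rot: [3.142, -0.0, 1.571]
ft_force: [-0.2, 0.1, 0.4]
finger_gap: 35.5
finger_force: 25.0
```

Now the final lowering, the release, and a retreat up and to the left so the top camera has a clear view.

```bash
python3 -m crank '[[0,0,0.006,0,0,0,-1],[0,0,0.004,0,0,0,-1],[0,0,0.003,0,0,0,-1],[0,0,0,0,0,0,-1],[0,0,0,0,0,0,-1]]';  python3 -m crank '[[0,0,0.001,0,0,0,-1],[0,0,0,0,0,0,-0.1],[0,0,0,0,0,0,-0.1],[0,0,0,0,0,0,0.2],[0,0,0,0,0,0,0.5],[0,0,0,0,0,0,0.5],[0,0,-0.02,0,0,0,0.5],[0,0,-0.05,0,0,0,0.5],[0,0,-0.06,0,0,0,0.5],[0,0,-0.06,0,0,0,0.5],[0,0,-0.05,0,0,0,0.5],[0.067,0,0,0,0,0,0.5]]'; python3 -m crank '[[0.067,0,0,0,0,0,0.5],[0.067,0,0,0,0,0,0.5],[0.067,0,0,0,0,0,0.5],[0.067,0,0,0,0,0,0.5],[0.067,0,0,0,0,0,0.5],[0.067,0,0,0,0,0,0.5],[0.067,0,0,0,0,0,0.5],[0,0,0,0,0,0,0.5],[0,0,0,0,0,0,0.5]]'; python3 - <<'E'
from h import *
im,d=cams.capture('side');a=im[90:300,200:480,::-1]
im,d=cams.capture('top');b=im[130:280,130:470,::-1]
cv2.imwrite('pics/s6.png',np.hstack([cv2.resize(a,(320,240)),cv2.resize(b,(480,240))]))
P=cloud('top',d);m=(P[...,2]>65)&(P[...,2]<112)&(P[...,0]<540)&(P[...,0]>400)&(P[...,1]<0)&(P[...,1]>-300)
k,l,st,ce=cv2.connectedComponentsWithStats(m.astype(np.uint8))
for i in range(1,k):
    if st[i,4]>25:
        q=P[l==i];print(ce[i].round(),np.median(q,0).round(1),q.min(0).round(),q.max(0).round(),im[l==i].mean(0).round())
E
```

```text
time_s: 25.47
position: [444.5, -46.7, 56.7]
eef_rot: [3.141, 0.0, 1.57]
ft_force: [-0.6, 0.5, -0.2]
finger_gap: 34.9
finger_force: 25.0
time_s: 26.47
position: [446.0, -15.9, 182.1]
eef_rot: [3.135, 0.002, 1.566]
ft_force: [0.2, 0.6, 0.5]
finger_gap: 69.8
finger_force: 0.0
time_s: 27.22
position: [444.3, 222.6, 176.4]
eef_rot: [-3.141, 0.0, 1.573]
ft_force: [0.2, -0.7, -0.8]
finger_gap: 69.9
finger_force: 0.0
[411. 204.] [ 478.5 -239.3   88.4] [ 466. -256.   65.] [ 492. -228.   93.] [199.  51.  45.]
[385. 209.] [ 467.6 -173.    91.3] [ 456. -189.   67.] [ 480. -163.   96.] [61. 57. 53.]
[360. 215.] [ 454.8 -110.4   88.3] [ 442. -123.   65.] [468. -98.  95.] [219. 206.  15.]
[334. 220.] [444.  -45.1  88.6] [431. -58.  67.] [457. -33.  93.] [ 59.  97. 177.]
```

View pics/s6.png

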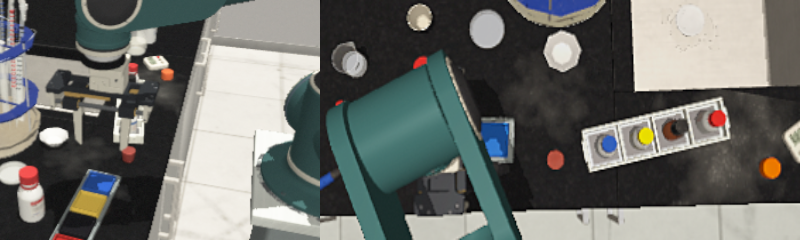

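The picture shows blue, yellow, black and red upright in pockets 1 to 4, at px (608, 143), (645, 135), (678, 128) and (717, 118). The tops measure about 88.5 mm (91 mm for black), which matches bottles standing flat on the pocket floors. The seats are still in the tray.

```bash
python3 -c "
from cell import order
print(order.sign_off())"
```

```text
the job is handed in; nothing more can be done
None
```

All four bottles stand upright and released in the white rack in reverse order (blue, yellow, black, red from the left), and I handed the job in at about 27 s of the 112 s allowed; sign-off returned no verdict.

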